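Turn the parts tray until the horn housing is at the pointer

ROBOT

A 6-joint arm with a two-finger parallel gripper is mounted at the origin on the work surface. World frame = base frame: x ahead of the robot, y to its left, z up, the work surface at z = 0. Lengths are in m, angles in rad, forces in N, time in s.
With the tool pointing down it reaches from about 0.425 to 1.125 m from the base axis. Payload 14.9 kg.
Tool frame: the origin (TCP) lies midway between the tips of the shut fingers; the grasp point (between the pads) lies grip_point_offset behind it (grip_point_offset is the distance from the TCP to the grasp point, in m); z points along the fingers, y is the direction in which the jaws open and shut (so a half turn about z gives the same grasp; the last joint's range is limited). The gripper opens to 91 mm and grips with 3 to 60 N. Pads are 32 mm wide; open, the fingers measure 118 mm over their backs; the gripper's body (76 mm by 178 mm) begins 60 mm behind the grasp point.
Start: joints at [-1.275, 0.379, 1.734, -0, 1.028, -0.033], TCP at [0.226, -0.663, 0.189] pointing down, gripper open.
Joint ranges: [-2.77, 2.77], [-0.74, 2.19], [0, 2.66], [-1.06, 4.2], [0.31, 2.87], [-3.08, 3.08]. Speed limits (rad/s): [1.89, 1.89, 2.39, 3.14, 3.14, 3.14].

INTERFACE

Orientations are given as a unit quaternion [w, x, y, z].
In Python, from bench import observe, read_camera, camera_model, job_done, recognise, grip_point_offset gives the robot as it stands. The module is installed in compiled form; this text tells all that it offers.
- The arm moves only by the tool arm_command, never from a script. Its argument "deltas" is a list of rows, each an object with "translation": the shift along the tool's x, y, z in mm, a list of three; "twist": the turn about the tool's z in degrees; "grip": the opening, from 0 (shut) to 1 (fully open). A call has 1 to 8 rows; each row shifts and turns the commanded pose from where the row before left it, along the tool's axes as they then stand; what a row does not reach is not made up. A row lasts 1/8 s, in which the tool goes at most 62.5 mm and 10.7 degrees, less where a joint would pass 70% of its speed; a pose out of reach is approached as far as the arm can. A call is refused whole if a number of a shift passes 62.5 or a number of a turn 10.7, either way. A call with a gripper value outside its range is refused whole. The fingers move at their own pace and stop on an object; the grip force is fixed at half the most. Time passes only in rows, so rows that do not move let the fingers close. It gives the time, the measured TCP pose, the force and the opening at its end, in the units of the state.
- observe(): the state, without advancing time (a new reading comes with each control period).
- read_camera(name): name is "scene" or "side" or "wrist"; returns the picture (480x640x3 uint8, red, green, blue); there is no depth.
- camera_model(name): a dict with "camera_matrix" (3x3 intrinsics, pixels), "dist_coeffs" ([k1, k2, p1, p2, k3] as OpenCV has them; the pictures are not rectified), "R" (3x3) and "t" (3): a world point X has camera coordinates R X + t; the wrist camera has in their place "tool_from_camera" (4x4, takes a point from camera to tool coordinates, whose origin is the TCP and whose axes are the flange's). Camera axes: x right, y down, z forward; pixel columns grow to the right and rows downward; lengths in m; the calibration is good to about 2 mm. A picture is of the moment at which its call begins: read the wrist's pose just before it. camera_model takes no time and is no camera call.
- job_done(): hands the job in, once; it reports no verdict.
Trained networks look in the newest picture that a camera, given by its name, has taken for a name from the list of things; names that differ only in an ending like _2 or _b are one class to them, and where a whole thing is asked for, a point or a joint stands for the part that bears it (a point fixed in the world has none). Each returns a list of dicts, best first, with "conf" (0 to 1); they miss things now and then, are a little off and sometimes report something else, mostly with a low value. They report only what shows in the picture. A call takes as long as a camera call. They do not tell look-alikes from the thing itself.
- recognise(camera, thing): "centre" ([x, y, z] in m, in the coordinates of the camera as it stood for that picture, good to about 4 mm: the middle of the surface that is visible of it).
The state is a dict: "t": time; "joint_positions": joint angles; "joint_velocities": joint speeds; "tau": joint torques, N m; "ee_pos": TCP position; "tool_rot": TCP orientation; "wrist_force": force on the tool from outside, world axes, zero at the start; "wrist_torque": the same for the moment, N m; "gripper_width": opening from 0.0 (shut) to 1.0 (fully open).
Only numpy, scipy, OpenCV 4.12 (cv2) and the standard library are available. Lean on these libraries where they do the work, as an engineer would, in place of code of your own. Each camera call takes 0.05 s, during which the arm holds its last target. There are 200 camera calls.

TASK

Turn the round parts tray by pushing against the upright posts on its rim until the chrome horn housing stands squarely in line with the arrow pointer on the tray's fixed base, and leave it there at rest. Turn it smoothly and push gently; do not touch, lift or topple the horn housing, socket or gapper riding on the tray, and leave the mallet and the ratchet handle lying where they are.

Things in the scene. Friction and masses are not known exactly. Their poses are not given: they have to be found in the camera images.
- base: Fixed base of the turntable: dark steel disc, 190 mm diameter, mostly hidden under the tray; origin on the turning axis at bench height, z up. A flat steel tongue sticks out along its -x axis from under the tray and carries the arrow pointer, which roughly faces the robot (up to 0.5 rad to either side)
- pointer (a point): Tip of the arrow pointer, a flat steel triangle pointing in at the tray, 50 mm wide and 40 mm long, lying 150 to 190 mm from the axis; this tip is 150 mm from the turning axis along the base's -x axis, 18 mm above the bench
- tray: Round grey-painted steel tray, 280 mm diameter, turns either way without stops; origin on the axis at its underside, 22 mm above the bench, z up. Floor 32 mm, rim wall top 40 mm above the bench. Two low crossed dividers (43 mm above the bench) join the posts and make four bays, towards tray -x, +x, +y, -y. Light bearing friction: about 1 N at the rim turns it, and it stops almost at once when left
- post (a point): Top centre of one of the four upright steel rim posts (the things to push), 14 mm diameter; centres 128 mm from the axis at 45 (this one), 135, 225 and 315 degrees from the tray's x axis; tops 78 mm above the bench
- horn: Chrome horn housing standing loose on its flared mouth in the tray's -x bay, its centre about 66 mm from the turning axis; 60 mm diameter at the foot, narrow neck 24 mm, cap 38 mm diameter, 72 mm tall, 0.22 kg; origin at the centre of its underside. It rides round with the tray.
- socket: Dark steel deep socket, a tube 26 mm in diameter and 62 mm tall, standing loose in the tray's +y or -y bay about 66 mm from the axis; origin at the centre of its underside.
- gapper: Steel spark plug gapper, a flat disc 40 mm in diameter and 7 mm thick with a short tab, lying loose in the tray's other +y or -y bay; origin at the centre of its underside.
- mallet: Black hard silicone mallet lying on the bench beside the turntable (to the robot's right), 290 mm long along its x axis, head 90 mm long and 58 mm in diameter at +x; origin under its middle.
- ratchet: Steel ratchet handle lying on the bench on the other side (to the robot's left), 197 mm long along its x axis, 33 mm high at the head at +x; origin under its middle.
Things that resemble listed ones, but are neither listed nor needed, are in the scene too. What is meant by the horn is not pink, and is the smaller of those in its own colour.

How it is judged:
By the outcome, as a careful person would: the job done as asked, in the order asked, and still so for the second after the job is handed in, with the robot touching nothing.
It also fails if it takes over 45 s, if anything falls off the work surface, if the arm or the gripper's body presses on something with over 40 N, if the wrist force passes 120 N, or if a joint passes its speed limit or range.

## Working session

There is one attempt and no reset: what is moved stays moved. The work goes in short steps, Python scripts to look and compute and a tool call to move; the robot and the scene stay as the last step left them, time stands still between calls to the robot, and variables do not carry over. Pictures are saved under pics/ and viewed, about 8 in all and at most 12, crops included, and the job is handed in when it is done.

Besides the shell and the picture viewer there is one more tool, called after "Emit:" as name(argument=value, ...), one argument or row to a line, values as JSON. arm_command: Moves the arm, as the interface text tells. Its arguments: {"type":"object","properties":{"deltas":{"type":"array","items":{"type":"object","properties":{"translation":{"type":"array","items":{"type":"number"}},"twist":{"type":"number"},"grip":{"type":"number"}}}}},"required":["deltas"]}

```bash
mkdir -p pics; cat > h.py <<'E'
import numpy as np,cv2
from bench import *
def world(cam,p):
    m=camera_model(cam); return np.array(m["R"]).T@(np.array(p)-np.array(m["t"]))
def rec(cam,things):
    for th in things:
        for d in recognise(cam,th)[:5]:
            print(cam,th,round(d["conf"],2),world(cam,d["centre"]).round(3))
def proj(cam,P):
    m=camera_model(cam); r,_=cv2.Rodrigues(np.array(m["R"],float))
    return cv2.projectPoints(np.array(P,float).reshape(-1,1,3),r,np.array(m["t"],float),np.array(m["camera_matrix"],float),np.array(m["dist_coeffs"],float))[0].reshape(-1,2)
def plane(cam,uv,z):
    m=camera_model(cam); K=np.array(m["camera_matrix"],float)
    n=cv2.undistortPoints(np.array(uv,float).reshape(-1,1,2),K,np.array(m["dist_coeffs"],float)).reshape(-1,2)
    R=np.array(m["R"]);t=np.array(m["t"]); C=-R.T@t
    d=np.c_[n,np.ones(len(n))]@R
    return C+d*((z-C[2])/d[:,2])[:,None]
def save(cam,name):
    im=read_camera(cam); cv2.imwrite("pics/"+name,im[:,:,::-1]); return im
E
python3 - <<'E'
from h import *
for c in("scene","side"):
    save(c,c+"0.png"); rec(c,["base","tray","post","horn","socket","gapper","mallet","ratchet","pointer"])
s=observe();print(s["ee_pos"],s["tool_rot"],s["t"],grip_point_offset)
E
```

```text
scene base 0.52 [0.384 0.053 0.022]
scene tray 0.55 [0.573 0.042 0.035]
scene post 0.6 [0.571 0.041 0.032]
scene horn 0.86 [0.398 0.308 0.036]
scene horn 0.85 [0.549 0.114 0.058]
scene horn 0.63 [0.565 0.304 0.026]
scene socket 0.89 [0.624 0.055 0.08 ]
scene gapper 0.74 [0.487 0.02  0.037]
scene mallet 0.9 [ 0.616 -0.402  0.037]
scene ratchet 0.61 [0.539 0.377 0.021]
scene pointer 0.6 [0.383 0.051 0.019]
scene pointer 0.35 [0.626 0.055 0.075]
side base 0.55 [0.39  0.054 0.014]
side tray 0.7 [0.549 0.054 0.029]
side horn 0.98 [0.549 0.314 0.025]
side horn 0.73 [0.373 0.316 0.037]
side horn 0.58 [0.539 0.117 0.057]
side socket 0.81 [0.619 0.058 0.067]
side gapper 0.63 [0.493 0.025 0.039]
side gapper 0.18 [0.389 0.057 0.012]
side mallet 0.68 [ 0.58  -0.393  0.031]
side ratchet 0.83 [0.523 0.385 0.019]
side ratchet 0.18 [0.549 0.057 0.027]
side pointer 0.71 [0.384 0.057 0.015]
side pointer 0.42 [0.492 0.025 0.036]
[ 0.22604691 -0.66251829  0.18933404] [-6.59280666e-06  9.86518551e-01  1.63649469e-01  9.69189161e-06] 1.0 0.0188
```

View pics/scene0.png

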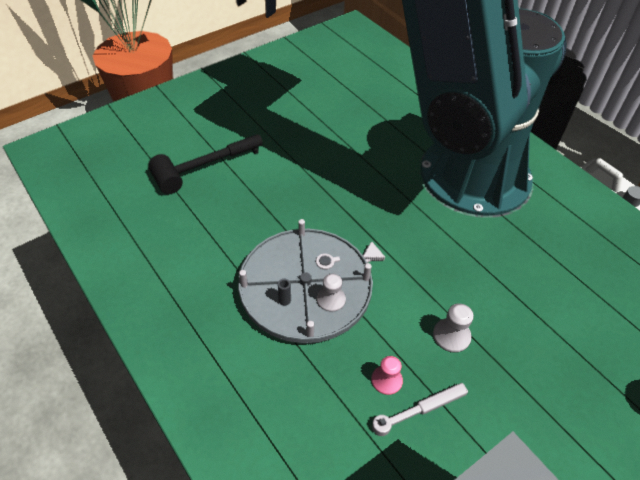

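View pics/side0.png

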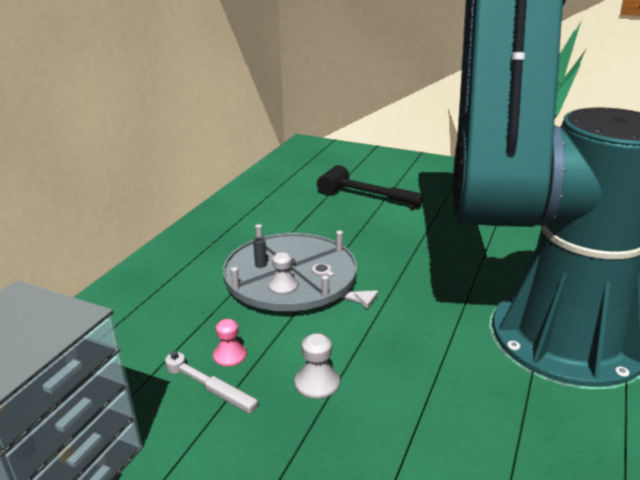

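Both views show the same layout. The tray is centred near (305,283) in scene, with the horn at (331,292), socket at (284,291), gapper at (326,261) and the arrow at (374,251). The larger chrome and the pink look-alikes are off the tray. I'll zoom in for precise positions.

```bash
python3 - <<'E'
from h import *
a=cv2.imread("pics/scene0.png")[205:355,225:400]; b=cv2.imread("pics/side0.png")[215:325,210:390]
a=cv2.resize(a,None,fx=4,fy=4,interpolation=cv2.INTER_CUBIC); cv2.imwrite("pics/za.png",a)
b=cv2.resize(b,None,fx=4,fy=4,interpolation=cv2.INTER_CUBIC); cv2.imwrite("pics/zb.png",b)
E
```

```text
(no output)
```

View pics/za.png

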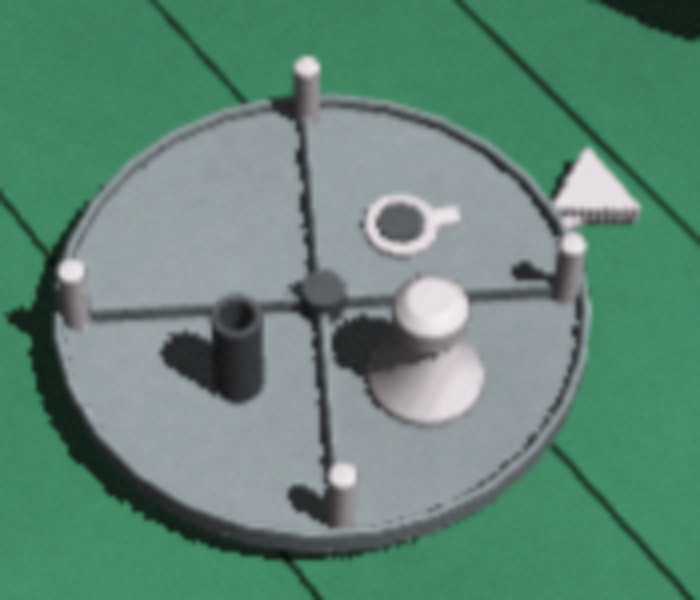

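View pics/zb.png

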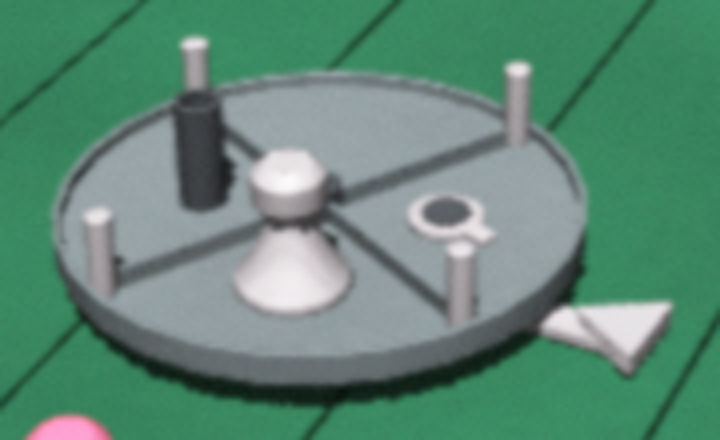

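```bash
cat > m.py <<'E'
from h import *
from scipy.optimize import least_squares
A=lambda l:(np.array(l)+.5)/4-.5+[225,205]
B=lambda l:(np.array(l)+.5)/4-.5+[210,215]
def fit(obs,guess):
    # obs: {cam: px of 4 posts ordered ccw}
    def pts(p): 
        a=p[2]+np.arange(4)*np.pi/2
        return np.c_[p[0]+.128*np.cos(a),p[1]+.128*np.sin(a),np.full(4,.078)]
    def f(p):
        r=[]
        for c,px in obs.items():
            q=proj(c,pts(p))
            r+=[(q[i]-px[np.argmin(np.linalg.norm(px-q[i],axis=1))]) for i in range(4)]
        return np.array(r).ravel()
    s=min((least_squares(f,[*guess,t]) for t in np.arange(0,1.57,.2)),key=lambda s:s.cost)
    return s.x,abs(s.fun).max()
E
python3 - <<'E'
from m import *
S=A([(307,66),(573,243),(343,474),(71,268)]);D=B([(195,44),(517,70),(461,248),(97,216)])
for o in({"scene":S},{"side":D},{"scene":S,"side":D}):
    p,e=fit(o,(.56,.045)); print(p.round(4),e); 
c=p[:2]
for cam,F,tri,hf in(("scene",A,[(590,148),(640,208)],[(427,372)]),("side",B,[(672,304),(632,364)],[(293,268)])):
    T=plane(cam,F(tri),.018);m=T[:,:2].mean(0);print(cam,"tri",T.round(4).tolist(),"mid r",np.hypot(*(m-c)),"ang",np.degrees(np.arctan2(*(m-c)[::-1])))
    T=plane(cam,F(hf),.036)[0,:2];print("horn",T,np.hypot(*(T-c)),np.degrees(np.arctan2(*(T-c)[::-1])))
a=p[2]+np.arange(4)*np.pi/2
print(np.degrees(a)%360, np.c_[c[0]+.128*np.cos(a),c[1]+.128*np.sin(a)].round(3))
E
```

```text
[0.5584 0.0367 1.021 ] 0.22991003287131662
[0.5582 0.0419 1.0212] 0.448215704777283
[ 0.559   0.0383 -0.5499] 1.2392445362889077
scene tri [[0.3666, 0.0266, 0.018], [0.3711, 0.0753, 0.018]] mid r 0.19063380383378367 ang 176.1922471125437
horn [0.53975896 0.10225192] 0.0667599979222524 106.77668190933548
side tri [[0.3682, 0.0294, 0.018], [0.3693, 0.0855, 0.018]] mid r 0.19125644166830646 ang 174.26155153445097
horn [0.54590392 0.09827067] 0.061357427744891516 102.35142353085249
[328.49076163  58.49076163 148.49076163 238.49076163] [[ 0.668 -0.029]
 [ 0.626  0.147]
 [ 0.45   0.105]
 [ 0.492 -0.071]]
```

Emit:
arm_command(
  deltas=[
    {"translation":[25,-18,0],"twist":0,"grip":0.5},
    {"translation":[46,-34,0],"twist":0,"grip":0.5},
    {"translation":[46,-34,0],"twist":0,"grip":0.5},
    {"translation":[46,-34,0],"twist":0,"grip":0.5},
    {"translation":[46,-34,0],"twist":0,"grip":0.5},
    {"translation":[46,-34,0],"twist":0,"grip":0.5},
    {"translation":[46,-34,0],"twist":0,"grip":0.5},
    {"translation":[46,-34,0],"twist":0,"grip":0.5},
  ],
)

```text
t: 2.0
ee_pos: [0.4727, -0.3066, 0.1896]
tool_rot: [0.0, 0.987, 0.164, 0.0]
wrist_force: [0.2, -0.8, -0.7]
gripper_width: 0.497
```

Emit:
arm_command(
  deltas=[
    {"translation":[46,-34,0],"twist":0,"grip":0.5},
    {"translation":[46,-34,0],"twist":0,"grip":0.5},
    {"translation":[46,-34,0],"twist":0,"grip":0.5},
    {"translation":[46,-34,0],"twist":0,"grip":0.5},
    {"translation":[46,-34,0],"twist":0,"grip":0.5},
    {"translation":[46,-34,0],"twist":0,"grip":0.5},
    {"translation":[46,-34,0],"twist":0,"grip":0.5},
  ],
)

```text
t: 2.88
ee_pos: [0.7006, 0.0228, 0.1894]
tool_rot: [0.0, 0.987, 0.164, 0.0]
wrist_force: [0.6, -0.3, -0.5]
gripper_width: 0.495
```

Emit:
arm_command(
  deltas=[
    {"translation":[0,0,0],"twist":10,"grip":0.5},
    {"translation":[0,0,0],"twist":10,"grip":0.5},
    {"translation":[0,0,0],"twist":10,"grip":0.5},
    {"translation":[0,0,0],"twist":10,"grip":0.5},
    {"translation":[0,0,0],"twist":10.3,"grip":0.5},
    {"translation":[0,0,0],"twist":0,"grip":0.5},
  ],
)

```text
t: 3.62
ee_pos: [0.6997, 0.0211, 0.1893]
tool_rot: [-0.0, 0.963, -0.271, -0.0]
wrist_force: [-0.5, -0.4, -0.4]
gripper_width: 0.5
```

Emit:
arm_command(
  deltas=[
    {"translation":[0,30,0],"twist":0,"grip":0.5},
    {"translation":[-1,29,0],"twist":0,"grip":0.5},
    {"translation":[0,0,0],"twist":0,"grip":0.5},
  ],
)

```text
t: 4.0
ee_pos: [0.6665, -0.0312, 0.1894]
tool_rot: [0.0, 0.962, -0.272, -0.0]
wrist_force: [-0.1, 0.3, 1.0]
gripper_width: 0.496
```

```bash
cat >> h.py <<'E'
from scipy.spatial.transform import Rotation
def wristpose():
    s=observe();q=s["tool_rot"];T=np.eye(4);T[:3,:3]=Rotation.from_quat([q[1],q[2],q[3],q[0]]).as_matrix();T[:3,3]=s["ee_pos"]
    return T@np.array(camera_model("wrist")["tool_from_camera"])
def wproj(M,P):
    m=camera_model("wrist");W=np.linalg.inv(M)
    return cv2.projectPoints(np.array(P,float).reshape(-1,1,3),cv2.Rodrigues(W[:3,:3])[0],W[:3,3],np.array(m["camera_matrix"],float),np.array(m["dist_coeffs"],float))[0].reshape(-1,2)
E
python3 - <<'E'
from h import *
M=wristpose();np.save("M1.npy",M);save("wrist","w1.png")
print(observe()["ee_pos"],wproj(M,[[.668,-.029,.078],[.626,.147,.078],[.5585,.039,.043]]).round(0))
for th in("post","horn","socket","tray"):
    for d in recognise("wrist",th)[:4]: print(th,round(d["conf"],2),(M@[*d["centre"],1])[:3].round(3))
E
```

```text
[ 0.66725188 -0.03030739  0.1895903 ] [[320. 229.]
 [188. 355.]
 [319. 337.]]
post 0.77 [0.614 0.011 0.031]
horn 0.65 [0.55  0.096 0.084]
socket 0.6 [0.624 0.042 0.067]
tray 0.61 [0.614 0.012 0.032]
```

View pics/w1.png

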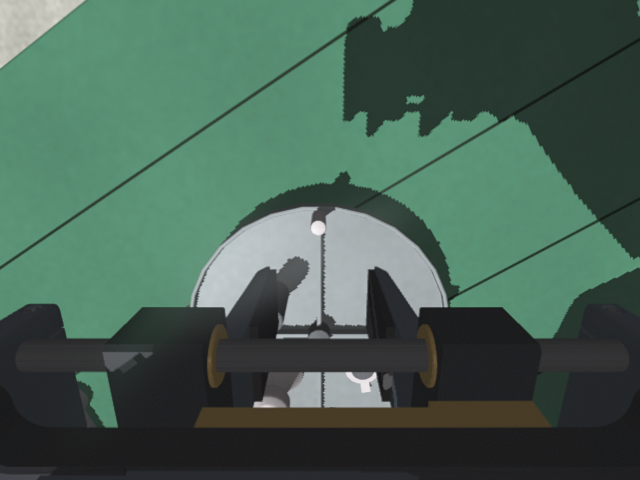

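The post top is at (318,228), where I predicted (320,229), and it's centred between the fingers. The horn is at the lower left and clear, so I'll descend around the post.

Emit:
arm_command(
  deltas=[
    {"translation":[0,0,20],"twist":0,"grip":0.5},
    {"translation":[0,0,30],"twist":0,"grip":0.5},
    {"translation":[0,0,30],"twist":0,"grip":0.5},
    {"translation":[0,0,30],"twist":0,"grip":0.5},
    {"translation":[0,0,16],"twist":0,"grip":0.5},
    {"translation":[0,0,7],"twist":0,"grip":0.4},
    {"translation":[0,0,0],"twist":0,"grip":0.3},
    {"translation":[0,0,0],"twist":0,"grip":0.3},
  ],
)

```text
t: 5.25
ee_pos: [0.6687, -0.0288, 0.0573]
tool_rot: [-0.0, 0.963, -0.271, 0.001]
wrist_force: [-0.0, -0.8, -0.2]
gripper_width: 0.3
```

Emit:
arm_command(
  deltas=[
    {"translation":[0,-1.1,0],"twist":-0.5,"grip":0.3},
    {"translation":[0,-2.2,0],"twist":-1,"grip":0.3},
    {"translation":[0,-2.2,0],"twist":-1,"grip":0.3},
    {"translation":[0,-2.2,0],"twist":-1,"grip":0.3},
    {"translation":[0,-2.2,0],"twist":-1,"grip":0.3},
    {"translation":[0,-3.3,0],"twist":-1.5,"grip":0.3},
    {"translation":[-0.1,-4.5,0],"twist":-2,"grip":0.3},
    {"translation":[-0.1,-4.5,0],"twist":-2,"grip":0.3},
  ],
)

```text
t: 6.25
ee_pos: [0.6781, -0.0086, 0.0563]
tool_rot: [-0.0, 0.983, -0.185, -0.0]
wrist_force: [-0.5, -0.5, 0.3]
gripper_width: 0.301
```

Emit:
arm_command(
  deltas=[
    {"translation":[-0.1,-4.5,0],"twist":-2,"grip":0.3},
    {"translation":[-0.1,-4.5,0],"twist":-2,"grip":0.3},
    {"translation":[-0.1,-4.5,0],"twist":-2,"grip":0.3},
    {"translation":[-0.1,-4.5,0],"twist":-2,"grip":0.3},
    {"translation":[-0.1,-4.5,0],"twist":-2,"grip":0.3},
    {"translation":[-0.1,-4.5,0],"twist":-2,"grip":0.3},
    {"translation":[-0.1,-4.5,0],"twist":-2,"grip":0.3},
    {"translation":[-0.1,-4.5,0],"twist":-2,"grip":0.3},
  ],
)

```text
t: 7.25
ee_pos: [0.6862, 0.0263, 0.0563]
tool_rot: [0.0, 0.999, -0.046, -0.0]
wrist_force: [-0.3, -0.4, -0.5]
gripper_width: 0.304
```

Emit:
arm_command(
  deltas=[
    {"translation":[-0.1,-4.5,0],"twist":-2,"grip":0.3},
    {"translation":[-0.1,-4.5,0],"twist":-2,"grip":0.3},
    {"translation":[-0.1,-4.5,0],"twist":-2,"grip":0.3},
    {"translation":[-0.1,-4.5,0],"twist":-2,"grip":0.3},
    {"translation":[-0.1,-4.5,0],"twist":-2,"grip":0.3},
    {"translation":[-0.1,-4.5,0],"twist":-2,"grip":0.3},
    {"translation":[-0.1,-4.5,0],"twist":-2,"grip":0.3},
    {"translation":[-0.1,-4.5,0],"twist":-2,"grip":0.3},
  ],
)

```text
t: 8.25
ee_pos: [0.6843, 0.0622, 0.0563]
tool_rot: [-0.0, 0.996, 0.093, 0.0]
wrist_force: [0.2, -0.5, -0.2]
gripper_width: 0.299
```

Emit:
arm_command(
  deltas=[
    {"translation":[-0.1,-4.5,0],"twist":-2,"grip":0.3},
    {"translation":[-0.1,-4.5,0],"twist":-2,"grip":0.3},
    {"translation":[-0.1,-4.5,0],"twist":-2,"grip":0.3},
    {"translation":[-0.1,-4.5,0],"twist":-2,"grip":0.3},
    {"translation":[-0.1,-4.5,0],"twist":-2,"grip":0.3},
    {"translation":[-0.1,-4.5,0],"twist":-2,"grip":0.3},
    {"translation":[-0.1,-4.5,0],"twist":-2,"grip":0.3},
    {"translation":[-0.1,-4.5,0],"twist":-2,"grip":0.3},
  ],
)

```text
t: 9.25
ee_pos: [0.6727, 0.0961, 0.0563]
tool_rot: [-0.0, 0.973, 0.231, -0.0]
wrist_force: [-0.1, 0.7, 1.0]
gripper_width: 0.298
```

Emit:
arm_command(
  deltas=[
    {"translation":[-0.1,-4.5,0],"twist":-2,"grip":0.3},
    {"translation":[-0.1,-4.5,0],"twist":-2,"grip":0.3},
    {"translation":[-0.1,-4.5,0],"twist":-2,"grip":0.3},
    {"translation":[0,-3.3,0],"twist":-1.5,"grip":0.3},
    {"translation":[0,-2.2,0],"twist":-1,"grip":0.3},
    {"translation":[0,-1.1,0],"twist":-0.5,"grip":0.3},
    {"translation":[0,0,0],"twist":0,"grip":0.3},
    {"translation":[0,0,0],"twist":0,"grip":0.3},
  ],
)

```text
t: 10.25
ee_pos: [0.6625, 0.113, 0.0563]
tool_rot: [-0.0, 0.952, 0.305, 0.0]
wrist_force: [0.3, 1.1, 0.5]
gripper_width: 0.301
```

```bash
python3 - <<'E'
from h import *
s=observe();p=np.array(s["ee_pos"]);print(p,np.degrees(np.arctan2(p[1]-.039,p[0]-.559)))
a=save("scene","s2.png")[205:355,225:400,::-1];b=save("side","d2.png")[215:325,210:390,::-1]
a=cv2.resize(a,None,fx=4,fy=4,interpolation=cv2.INTER_CUBIC);cv2.imwrite("pics/za2.png",a)
b=cv2.resize(b,None,fx=4,fy=4,interpolation=cv2.INTER_CUBIC);cv2.imwrite("pics/zb2.png",b)
rec("scene",["horn"]);rec("side",["horn"])
E
```

```text
[0.6625158  0.11297171 0.05633728] 35.549350234635554
scene horn 0.95 [0.4   0.306 0.04 ]
scene horn 0.94 [0.565 0.305 0.025]
scene horn 0.79 [0.536 0.123 0.054]
side horn 0.96 [0.547 0.313 0.026]
side horn 0.84 [0.538 0.116 0.056]
side horn 0.65 [0.546 0.054 0.026]
side horn 0.56 [0.371 0.318 0.035]
side horn 0.54 [0.492 0.025 0.033]
```

View pics/zb2.png

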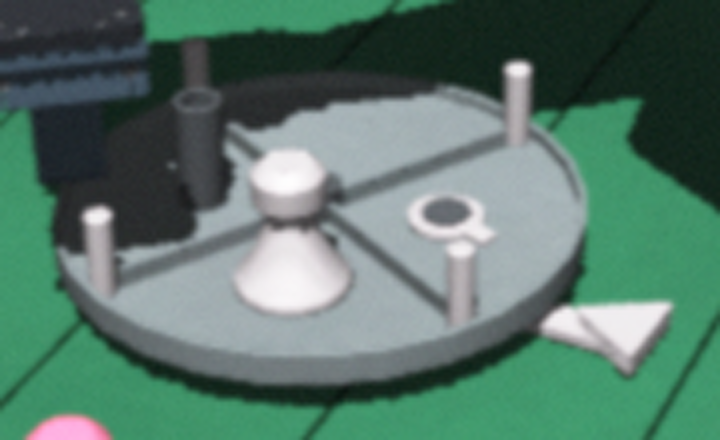

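View pics/za2.png

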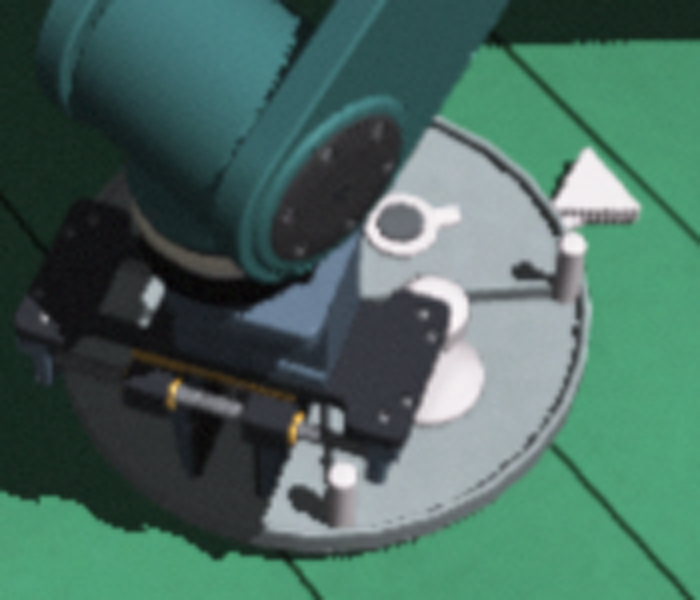

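```bash
python3 - <<'E'
from h import *
s=observe();q=s["tool_rot"];R=Rotation.from_quat([q[1],q[2],q[3],q[0]]).as_matrix()
for y in(-.0137,-.027,.0137,.027):
    P=R@[0,y,0]+s["ee_pos"]
    print(y,P.round(3),((proj("scene",P)[0]-[225,205])*4).round(),((proj("side",P)[0]-[210,215])*4).round())
for P in ([.668,-.029,.078],[.668,-.029,.032]): print(((proj("scene",P)[0]-[225,205])*4).round(),((proj("side",P)[0]-[210,215])*4).round())
M=np.load("M1.npy");m=wproj(M,[[.66725,-.0303,.1896],[.668,-.029,.078]]);print(m, camera_model("wrist")["tool_from_camera"])
m=camera_model("scene");print(-np.array(m["R"]).T@m["t"],s["joint_positions"])
E
```

```text
-0.0137 [0.655 0.124 0.056] [265. 494.] [ 75. 213.]
-0.027 [0.647 0.135 0.056] [291. 502.] [ 77. 227.]
0.0137 [0.67  0.102 0.056] [211. 478.] [ 71. 185.]
0.027 [0.678 0.091 0.056] [186. 470.] [ 69. 172.]
[ 70. 269.] [195.  38.]
[ 77. 321.] [200. 110.]
[[321.19313694 279.05842522]
 [319.63073641 228.59636325]] [[ 1.10515350e-03 -9.56327042e-01 -2.92296711e-01  8.38956863e-02]
 [ 9.99999388e-01  1.04439381e-03  3.63913691e-04 -5.17051172e-04]
 [-4.27476262e-05 -2.92296935e-01  9.56327611e-01 -1.95151449e-01]
 [ 0.00000000e+00  0.00000000e+00  0.00000000e+00  1.00000000e+00]]
[0.96637075 0.59477336 1.02799728] [1.34254089e-01 5.06061589e-01 1.83484770e+00 2.72352645e-06
 8.00675747e-01 1.08491155e+00]
```

The tray hasn't moved: the fingers went past the post without touching it. I'll look closer at where the fingertips really are.

```bash
python3 - <<'E'
from h import *
a=cv2.imread("pics/s2.png")[270:350,225:325];b=cv2.imread("pics/d2.png")[200:280,170:270]
f=lambda i:cv2.convertScaleAbs(cv2.resize(i,(400,320),interpolation=cv2.INTER_CUBIC),alpha=2.2,beta=10)
c=f(read_camera("wrist")[:,:,::-1])
s=observe()["ee_pos"];q=observe()["tool_rot"];R=Rotation.from_quat([q[1],q[2],q[3],q[0]]).as_matrix()
A_,B_=f(a),f(b)
for y in(-.02,.02):
    P=R@[0,y,0]+s
    for im,cam,o in((A_,"scene",(225,270)),(B_,"side",(170,200))):
        cv2.circle(im,tuple(((proj(cam,P)[0]-o)*4).astype(int).tolist()),4,(0,0,255),-1)
cv2.imwrite("pics/c3.png",np.vstack([np.hstack([A_,B_]),np.hstack([c[:,:],c*0])])[:600])
E
```

```text
(no output)
```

View pics/c3.png

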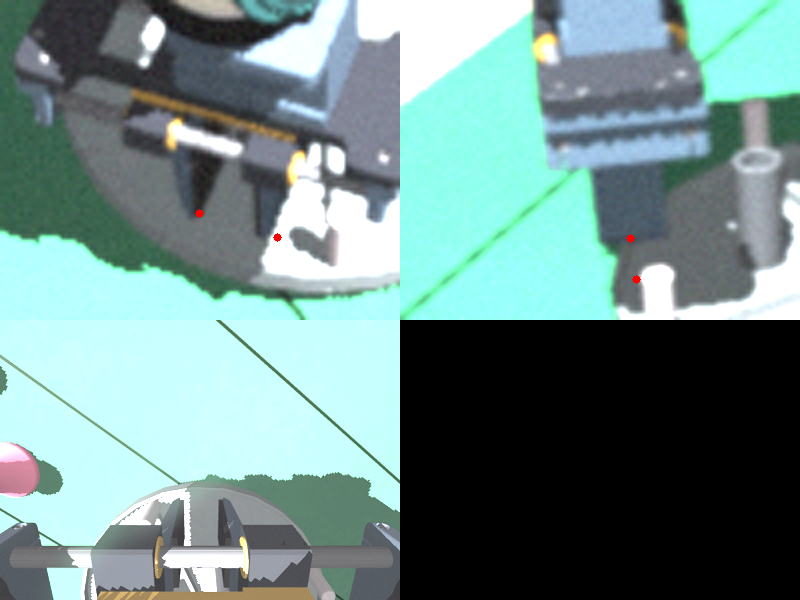

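```bash
python3 - <<'E'
from h import *
for z in(.05,.06,.07,.08,.09): print(z,"scene near",plane("scene",[(290.5,329.5)],z)[0,:2].round(3),"far",plane("scene",[(273.2,323.2)],z)[0,:2].round(3),"side",plane("side",[(228,260)],z)[0,:2].round(3))
E
```

```text
0.05 scene near [0.655 0.122] far [0.674 0.091] side [0.678 0.089]
0.06 scene near [0.658 0.127] far [0.677 0.096] side [0.669 0.102]
0.07 scene near [0.661 0.132] far [0.68  0.101] side [0.66  0.116]
0.08 scene near [0.664 0.137] far [0.683 0.107] side [0.651 0.13 ]
0.09 scene near [0.668 0.141] far [0.686 0.112] side [0.641 0.144]
```

Emit:
arm_command(
  deltas=[
    {"translation":[0,0,0],"twist":0,"grip":0.0},
    {"translation":[0,0,0],"twist":0,"grip":0.0},
    {"translation":[0,0,0],"twist":0,"grip":0.0},
    {"translation":[0,0,0],"twist":0,"grip":0.0},
  ],
)

```text
t: 11.0
ee_pos: [0.6625, 0.1131, 0.0564]
tool_rot: [-0.0, 0.952, 0.305, -0.0]
wrist_force: [0.0, 0.4, 0.2]
gripper_width: 0.008
```

```bash
python3 - <<'E'
from h import *
s=observe();print(s["ee_pos"],s["gripper_width"])
a=save("scene","s3.png")[270:350,225:325,::-1];b=save("side","d3.png")[200:280,170:270,::-1]
f=lambda i:cv2.convertScaleAbs(cv2.resize(i,(400,320),interpolation=cv2.INTER_CUBIC),alpha=2.2,beta=10)
A_,B_=f(a),f(b)
for dz in(0,.02):
    P=np.array(s["ee_pos"])+[0,0,dz]
    for im,cam,o in((A_,"scene",(225,270)),(B_,"side",(170,200))):
        cv2.circle(im,tuple(((proj(cam,P)[0]-o)*4).astype(int).tolist()),3,(0,0,255),-1)
cv2.imwrite("pics/c4.png",np.hstack([A_,B_]))
E
```

```text
[0.66248194 0.11305923 0.05635233] 0.007783631780962132
```

View pics/c4.png

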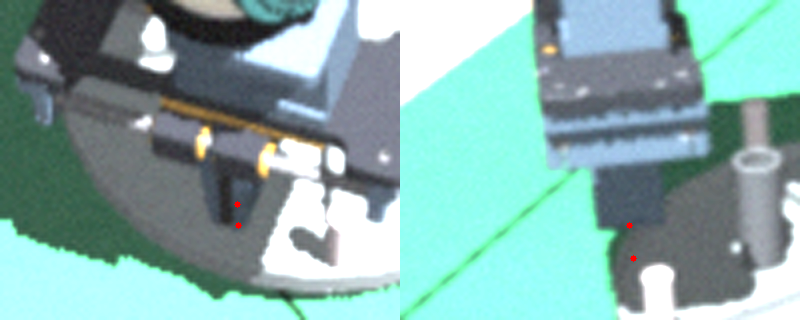

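Emit:
arm_command(
  deltas=[
    {"translation":[0,0,4],"twist":0,"grip":0.0},
    {"translation":[0,0,4],"twist":0,"grip":0.0},
    {"translation":[0,0,4],"twist":0,"grip":0.0},
    {"translation":[0,0,0],"twist":0,"grip":0.0},
  ],
)

```text
t: 11.6
ee_pos: [0.6622, 0.113, 0.0438]
tool_rot: [-0.0, 0.952, 0.305, -0.0]
wrist_force: [0.6, 0.5, -0.7]
gripper_width: 0.005
```

Emit:
arm_command(
  deltas=[
    {"translation":[0,-3.3,0],"twist":-1.5,"grip":0},
    {"translation":[0,-4.5,0],"twist":-2,"grip":0},
    {"translation":[0,-4.5,0],"twist":-2,"grip":0},
    {"translation":[0,-4.5,0],"twist":-2,"grip":0},
    {"translation":[0,-4.5,0],"twist":-2,"grip":0},
    {"translation":[0,-2.2,0],"twist":-1,"grip":0},
    {"translation":[0,-2.2,0],"twist":-1,"grip":0},
    {"translation":[0,-2.2,0],"twist":-1,"grip":0},
  ],
)

```text
t: 12.6
ee_pos: [0.6442, 0.1341, 0.0443]
tool_rot: [0.0, 0.913, 0.407, 0.0]
wrist_force: [-0.0, -0.8, -0.3]
gripper_width: 0.003
```

Emit:
arm_command(
  deltas=[
    {"translation":[0,-2.2,0],"twist":-1,"grip":0},
    {"translation":[0,-2.2,0],"twist":-1,"grip":0},
    {"translation":[0,-2.2,0],"twist":-1,"grip":0},
    {"translation":[0,-2.2,0],"twist":-1,"grip":0},
    {"translation":[0,-2.2,0],"twist":-1,"grip":0},
    {"translation":[0,-2.2,0],"twist":-1,"grip":0},
  ],
)

```text
t: 13.35
ee_pos: [0.6339, 0.1425, 0.0443]
tool_rot: [-0.0, 0.891, 0.455, -0.0]
wrist_force: [0.2, -2.2, 0.2]
gripper_width: 0.007
```

```bash
python3 - <<'E'
from h import *
s=observe();p=np.array(s["ee_pos"]);print(p,np.degrees(np.arctan2(p[1]-.039,p[0]-.559)),np.hypot(p[1]-.039,p[0]-.559))
a=save("scene","s4.png");b=save("side","d4.png")
A_=cv2.resize(a[205:355,225:400,::-1],(400,343));B_=cv2.resize(b[200:325,190:390,::-1],(400,250))
cv2.imwrite("pics/c5.png",np.hstack([A_,np.vstack([B_,np.zeros((93,400,3),np.uint8)])]))
rec("side",["gapper"]);rec("scene",["gapper"])
E
```

```text
[0.63390794 0.14253316 0.044316  ] 54.113643350924335 0.12779012177193794
side gapper 0.76 [0.494 0.022 0.036]
scene gapper 0.59 [0.384 0.052 0.02 ]
```

```bash
cat > tr.py <<'E'
from h import *
def track(name,ref="pics/side0.png"):
    r=cv2.imread(ref);n=cv2.imread(name)
    for (u,v) in((325,277),(339,233),(321,270)):
        t=r[v-6:v+10,u-6:u+7];s=n[v-26:v+30,u-31:u+32]
        m=cv2.matchTemplate(s,t,cv2.TM_CCOEFF_NORMED);_,c,_,l=cv2.minMaxLoc(m);print((u,v),"moved",l[0]-25,l[1]-20,round(c,2))
E
python3 -c "
from tr import *
track('pics/d4.png')"
```

```text
(325, 277) moved 3 -1 0.85
(339, 233) moved -2 0 0.85
(321, 270) moved 0 -1 0.9
```

Emit:
arm_command(
  deltas=[
    {"translation":[0,-2.2,0],"twist":-1,"grip":0},
    {"translation":[0,-2.2,0],"twist":-1,"grip":0},
    {"translation":[0,-2.2,0],"twist":-1,"grip":0},
    {"translation":[0,-2.2,0],"twist":-1,"grip":0},
    {"translation":[0,-2.2,0],"twist":-1,"grip":0},
    {"translation":[0,-2.2,0],"twist":-1,"grip":0},
  ],
)

```text
t: 14.3
ee_pos: [0.6229, 0.1498, 0.0443]
tool_rot: [0.0, 0.866, 0.501, -0.0]
wrist_force: [0.7, -1.0, -0.0]
gripper_width: 0.009
```

```bash
python3 -c "
from tr import *
save('side','d5.png');track('pics/d5.png')"
```

```text
(325, 277) moved 8 -4 0.7
(339, 233) moved -6 -2 0.86
(321, 270) moved 0 -3 0.88
```

Emit:
arm_command(
  deltas=[
    {"translation":[0,-2.2,0],"twist":-1,"grip":0},
    {"translation":[0,-3.3,0],"twist":-1.5,"grip":0},
    {"translation":[-0.1,-4.5,0],"twist":-2,"grip":0},
    {"translation":[-0.1,-4.5,0],"twist":-2,"grip":0},
    {"translation":[-0.1,-4.5,0],"twist":-2,"grip":0},
    {"translation":[-0.1,-4.5,0],"twist":-2,"grip":0},
    {"translation":[-0.1,-4.5,0],"twist":-2,"grip":0},
    {"translation":[-0.1,-4.5,0],"twist":-2,"grip":0},
  ],
)

```text
t: 15.35
ee_pos: [0.5928, 0.1623, 0.0443]
tool_rot: [-0.0, 0.795, 0.607, 0.0]
wrist_force: [0.4, -1.5, 0.7]
gripper_width: 0.003
```

Emit:
arm_command(
  deltas=[
    {"translation":[-0.1,-4.5,0],"twist":-2,"grip":0},
    {"translation":[-0.1,-4.5,0],"twist":-2,"grip":0},
    {"translation":[-0.1,-4.5,0],"twist":-2,"grip":0},
    {"translation":[-0.1,-4.5,0],"twist":-2,"grip":0},
    {"translation":[-0.1,-4.5,0],"twist":-2,"grip":0},
    {"translation":[-0.1,-4.5,0],"twist":-2,"grip":0},
    {"translation":[-0.1,-4.5,0],"twist":-2,"grip":0},
    {"translation":[-0.1,-4.5,0],"twist":-2,"grip":0},
  ],
)

```text
t: 16.35
ee_pos: [0.5572, 0.1667, 0.0444]
tool_rot: [0.0, 0.703, 0.711, 0.0]
wrist_force: [0.3, 0.3, -0.2]
gripper_width: 0.004
```

Emit:
arm_command(
  deltas=[
    {"translation":[-0.1,-4.5,0],"twist":-2,"grip":0},
    {"translation":[-0.1,-4.5,0],"twist":-2,"grip":0},
    {"translation":[-0.1,-4.5,0],"twist":-2,"grip":0},
    {"translation":[-0.1,-4.5,0],"twist":-2,"grip":0},
    {"translation":[-0.1,-4.5,0],"twist":-2,"grip":0},
    {"translation":[-0.1,-4.5,0],"twist":-2,"grip":0},
    {"translation":[-0.1,-4.5,0],"twist":-2,"grip":0},
    {"translation":[-0.1,-4.5,0],"twist":-2,"grip":0},
  ],
)

```text
t: 17.35
ee_pos: [0.5218, 0.1611, 0.0443]
tool_rot: [0.0, 0.597, 0.802, 0.0]
wrist_force: [1.2, -0.3, -0.2]
gripper_width: 0.004
```

Emit:
arm_command(
  deltas=[
    {"translation":[-0.1,-4.5,0],"twist":-2,"grip":0},
    {"translation":[0,-4.5,0],"twist":-2,"grip":0},
    {"translation":[0,-3.3,0],"twist":-1.5,"grip":0},
    {"translation":[0,-2.2,0],"twist":-1,"grip":0},
    {"translation":[0,-1.1,0],"twist":-0.5,"grip":0},
    {"translation":[0,0,0],"twist":0,"grip":0},
    {"translation":[0,0,0],"twist":0,"grip":0},
  ],
)

```text
t: 18.23
ee_pos: [0.5073, 0.156, 0.0443]
tool_rot: [-0.0, 0.548, 0.836, -0.0]
wrist_force: [0.3, -0.4, 0.5]
gripper_width: 0.007
```

```bash
python3 - <<'E'
from h import *
s=observe();p=np.array(s["ee_pos"]);print(p,np.degrees(np.arctan2(p[1]-.039,p[0]-.559)),np.hypot(p[1]-.039,p[0]-.559))
a=save("scene","s6.png");b=save("side","d6.png")
A_=cv2.resize(a[205:355,225:400,::-1],None,fx=4,fy=4,interpolation=cv2.INTER_CUBIC)[:,200:]
B_=cv2.resize(b[215:325,210:390,::-1],None,fx=4,fy=4,interpolation=cv2.INTER_CUBIC)
cv2.imwrite("pics/zb6.png",B_);cv2.imwrite("pics/za6.png",A_)
E
```

```text
[0.5073199  0.15595697 0.04431108] 113.83933170098713 0.12786620212805133
```

View pics/zb6.png

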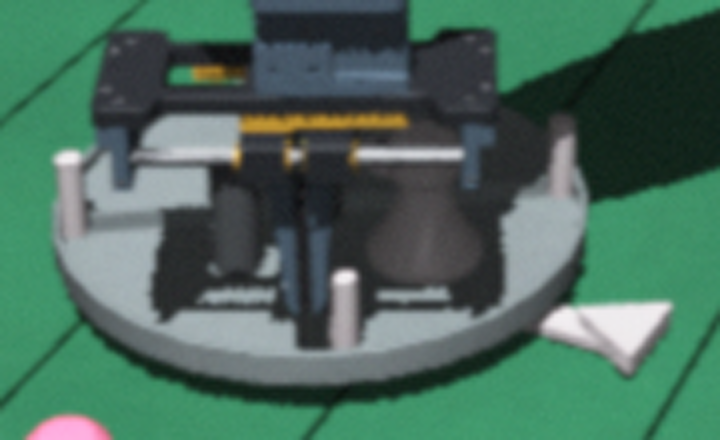

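```bash
python3 - <<'E'
from m import *
P=plane("side",B([(345,276),(68,157),(561,120)]),.078)[:,:2];c=np.array([.5582,.0419])
d=P-c;print(np.hypot(*d.T),np.degrees(np.arctan2(d[:,1],d[:,0])))
h=plane("side",B([(426,241),(293,268)]),.036)[:,:2]-c;print(np.hypot(*h.T),np.degrees(np.arctan2(h[:,1],h[:,0])))
E
```

```text
[0.12831407 0.1275314  0.1268938 ] [ 121.96294362   31.06720928 -148.59480374]
[0.06420794 0.05769615] [173.17331507 102.305133  ]
```

View pics/za6.png

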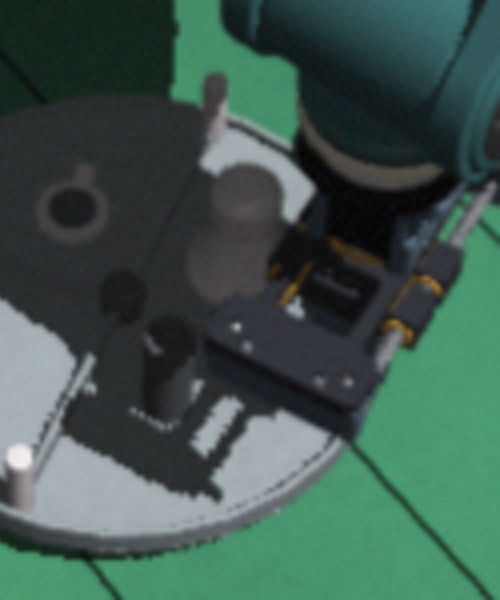

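Emit:
arm_command(
  deltas=[
    {"translation":[0,-1.1,0],"twist":-0.5,"grip":0},
    {"translation":[0,-2.2,0],"twist":-1,"grip":0},
    {"translation":[0,-3.3,0],"twist":-1.5,"grip":0},
    {"translation":[0,-3.3,0],"twist":-1.5,"grip":0},
    {"translation":[0,-2.2,0],"twist":-1,"grip":0},
    {"translation":[0,-1.1,0],"twist":-0.5,"grip":0},
    {"translation":[0,0,0],"twist":0,"grip":0},
    {"translation":[0,0,0],"twist":0,"grip":0},
  ],
)

```text
t: 19.32
ee_pos: [0.4954, 0.1502, 0.0443]
tool_rot: [-0.0, 0.504, 0.864, -0.0]
wrist_force: [-0.1, -0.4, -0.2]
gripper_width: 0.0
```

Emit:
arm_command(
  deltas=[
    {"translation":[0,5,0],"twist":0,"grip":0},
    {"translation":[0,5,0],"twist":0,"grip":0},
    {"translation":[0,0,-30],"twist":0,"grip":0},
    {"translation":[0,0,-60],"twist":0,"grip":0},
    {"translation":[0,60,-60],"twist":0,"grip":0},
    {"translation":[0,60,0],"twist":0,"grip":0},
    {"translation":[0,60,0],"twist":0,"grip":0},
    {"translation":[0,60,0],"twist":0,"grip":0},
  ],
)

```text
t: 20.32
ee_pos: [0.701, 0.2669, 0.1785]
tool_rot: [0.0, 0.503, 0.864, 0.0]
wrist_force: [0.1, 0.7, 0.3]
gripper_width: 0.006
```

```bash
python3 - <<'E'
from h import *
print(observe()["ee_pos"])
a=save("scene","s7.png");b=save("side","d7.png")
A_=cv2.resize(a[205:355,225:400,::-1],(400,343));B_=cv2.resize(b[215:325,210:390,::-1],(400,244))
cv2.imwrite("pics/c7.png",np.hstack([A_,np.vstack([B_,np.zeros((99,400,3),np.uint8)])]))
rec("scene",["horn"]);rec("side",["horn"])
E
```

```text
[0.70102146 0.2668571  0.17853132]
scene horn 0.76 [0.397 0.307 0.042]
scene horn 0.58 [0.566 0.301 0.026]
side horn 0.75 [0.489 0.057 0.06 ]
side horn 0.75 [0.373 0.319 0.034]
side horn 0.75 [0.544 0.314 0.028]
```

View pics/c7.png

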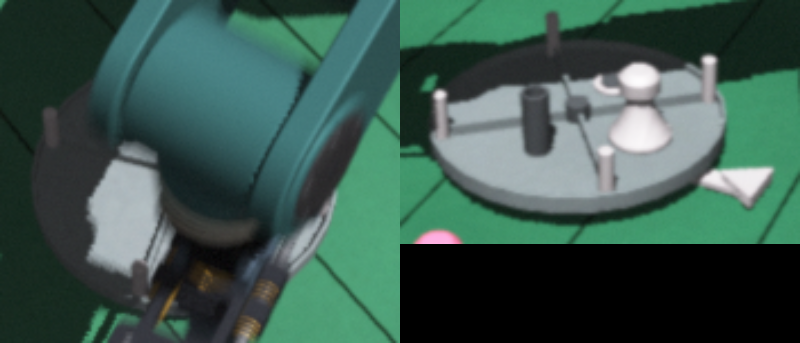

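The tray turned smoothly: horn and socket are upright, and the gapper is partly hidden behind the horn. I've now viewed 12 pictures, so the rest is numeric. I'll put the wrist camera above the horn and pointer for an exact check.

Emit:
arm_command(
  deltas=[
    {"translation":[0,0,-36],"twist":0,"grip":0},
    {"translation":[0,0,-36],"twist":0,"grip":0},
    {"translation":[-28.7,-39.4,0],"twist":0,"grip":0},
    {"translation":[-28.7,-39.4,0],"twist":0,"grip":0},
    {"translation":[-28.7,-39.4,0],"twist":0,"grip":0},
    {"translation":[-28.7,-39.4,0],"twist":0,"grip":0},
    {"translation":[-28.7,-39.4,0],"twist":0,"grip":0},
  ],
)

```text
t: 21.4
ee_pos: [0.5965, 0.0421, 0.2506]
tool_rot: [-0.0, 0.504, 0.864, -0.0]
wrist_force: [0.4, -0.6, 0.2]
gripper_width: 0.005
```

Emit:
arm_command(
  deltas=[
    {"translation":[0,0,0],"twist":-10,"grip":0},
    {"translation":[0,0,0],"twist":-10,"grip":0},
    {"translation":[0,0,0],"twist":-10,"grip":0},
    {"translation":[0,0,0],"twist":-10,"grip":0},
    {"translation":[0,0,0],"twist":-10,"grip":0},
    {"translation":[0,0,0],"twist":-6,"grip":0},
    {"translation":[0,0,0],"twist":0,"grip":0},
    {"translation":[0,0,0],"twist":0,"grip":0},
  ],
)

```text
t: 22.4
ee_pos: [0.598, 0.0435, 0.2506]
tool_rot: [-0.0, 0.04, 0.999, -0.0]
wrist_force: [0.6, -0.4, -0.2]
gripper_width: 0.006
```

```bash
python3 - <<'E'
from h import *
M=wristpose();np.save("M8.npy",M);im=save("wrist","w8.png");print(observe()["ee_pos"],observe()["t"],M[:3,3])
for n,P in dict(tip=[.409,.0508,.018],b1=[.3666,.0266,.018],b2=[.3695,.078,.018],horncap=[.493,.045,.104],hornfoot=[.493,.045,.032],axis=[.5585,.039,.043]).items(): print(n,wproj(M,P).round())
for th in("horn","pointer","post"):
    for d in recognise("wrist",th)[:3]: print(th,round(d["conf"],2),(M@[*d["centre"],1])[:3].round(3))
hsv=cv2.cvtColor(im,cv2.COLOR_RGB2HSV)
w=((hsv[...,1]<40)&(hsv[...,2]>60)).astype(np.uint8)
n,l,st,ce=cv2.connectedComponentsWithStats(w)
for i in range(1,n):
    if st[i,4]>60: print(st[i],ce[i].round(1),im[l==i].mean(0).round())
# ascii map
g=im.mean(2)
for r in range(0,300,12): print("%3d "%r+"".join("#" if hsv[r,c,1]>80 else chr(48+int(g[r,c]//26)) for c in range(120,520,6)))
E
```

```text
[0.5981887  0.04358801 0.25059095] 22.45 [0.51538809 0.05106659 0.44573768]
tip [[313.  22.]]
b1 [[286. -23.]]
b2 [[337. -24.]]
horncap [[313. 103.]]
hornfoot [[314. 108.]]
axis [[314. 171.]]
horn 0.93 [0.494 0.05  0.096]
horn 0.73 [0.549 0.295 0.03 ]
pointer 0.67 [0.398 0.047 0.019]
post 0.57 [0.549 0.039 0.028]
[  186     0   255   287 47992] [311.2 156.9] [141. 145. 148.]
[524   0  55  17 586] [550.7   6.3] [101.  98.  99.]
[ 579   34   61  182 2853] [613.5 129.7] [183. 179. 181.]
[311 342  17  31 414] [318.4 358.3] [101. 101. 104.]
[ 338  342  218   59 7746] [426.7 367.9] [75. 76. 80.]
[573 342  18   6  63] [581.6 343.7] [70. 70. 72.]
[ 208  351   98   54 4311] [261.5 375.2] [58. 60. 65.]
[437 467 162   6 456] [536.5 469.2] [57. 58. 62.]
[299 468  41   3 116] [319.5 468.9] [56. 58. 62.]
[ 409  468  231   12 1406] [524.5 476. ] [58. 59. 63.]
  0 ############################1188888##########################1###11
 12 ##############################1888############################11#1#
 24 ##############################1468#################################
 36 #######################
[... 856 characters left out ...]
555557633755555233345322211111455555535#############
192 ############55555555555555553555555522222542355555551##############
204 ############15555555555555355555555525555555555555535##############
216 #11##########135555555555555555555555525555555555535###############
228 1111##########1555555455555555555555555534555555535################
240 ####111111111122225332555555555555555555544555551##################
252 #1#111000111112222222225555555555555555555322315###################
264 1111#111111111111111222555555555555555555254378####################
276 11#111#111##11##11111##4535555522112235415#########################
288 1#####1#1##111###1111#########11111111#############################
```

Emit:
arm_command(
  deltas=[
    {"translation":[25,0,0],"twist":0,"grip":0},
    {"translation":[25,0,0],"twist":0,"grip":0},
    {"translation":[0,0,0],"twist":0,"grip":0},
    {"translation":[0,0,0],"twist":0,"grip":0},
  ],
)

```text
t: 23.1
ee_pos: [0.5493, 0.0476, 0.2508]
tool_rot: [0.0, 0.039, 0.999, 0.0]
wrist_force: [-0.0, -0.6, -0.2]
gripper_width: 0.004
```

```bash
python3 - <<'E'
from h import *
M=wristpose();np.save("M9.npy",M);im=save("wrist","w9.png")
for n,P in dict(tip=[.409,.0508,.018],horncap=[.493,.045,.104],hornfoot=[.493,.045,.032],axis=[.5585,.039,.043]).items(): print(n,wproj(M,P).round())
g=im.astype(int).min(2)
w=(g>178).astype(np.uint8)
n,l,st,ce=cv2.connectedComponentsWithStats(w)
for i in range(1,n):
    if st[i,4]>15: print(st[i],ce[i].round(1))
print("arrow")
for r in range(0,90,3): print("%3d "%r+"".join("%d"%min(9,g[r,c]//26) for c in range(270,360,1)))
print("horn")
for r in range(120,200,3): print("%3d "%r+"".join("%d"%min(9,g[r,c]//26) for c in range(260,380,1)))
E
```

```text
tip [[314.  73.]]
horncap [[313. 160.]]
hornfoot [[315. 154.]]
axis [[314. 215.]]
[587   0  39  22 697] [605.1   9. ]
[ 289   34   47   50 1218] [312.7  51.9]
[ 600   85   40   90 1315] [621.2 129.5]
[219 121  12  14 128] [224.5 127.5]
[ 303  128   40   44 1120] [322.9 152.8]
[405 132  13  13 128] [410.9 138.3]
[583 175  24  53 384] [594.4 200.9]
[232 194  41  36 520] [253.3 210.5]
[572 229  26  25 283] [583.7 239.9]
[386 302  10   5  43] [390.6 304.2]
arrow
  0 322322232222222322222222222222223333333333333333232333333333333333332333333333333332333333
  3 222222222222322222222222322222233333323333233333333333333333333333322333333332333333333333
  6 232223322222222222222233333233322223333333333333333333333323233333333323232333333333323333
  9 223222233333222322223333333333332232333332333333333333333333333333323332333333333333333333
 12 222222232323322222233333333333332233333333333333333333333333332222222222222222222111111111
 15 222222222222222332333233333322222222222222222211111111111111111111112222222222222222222222
 18 222222222222111111111111111111111122222222222222222233333333333
[... 4892 characters left out ...]
555555555555555555555555555555555555555421124555555555555555555555555555555
186 555555555555555555553223555554355555555555555555555555555555555555555555555555555532135555555555555555555555555555555555
189 555555555555555555555532223555543455555555555555555555555555555555555555555543211245555555555555555555555555555555555555
192 555555555555555555555555553224555544455555555555555555555555555555555555555322355555555555555555555555555555555555555555
195 555555555555555555555555555532224555543455555555555555555555555555555542212355555555555555555555555555555555555555555555
198 776555555555555555555555555555532224555543455555555555555555555555542112455555555555555555555555555555555555555555555555
```

```bash
cat > wp.py <<'E'
from h import *
def wplane(M,uv,z):
    m=camera_model("wrist");K=np.array(m["camera_matrix"],float)
    n=cv2.undistortPoints(np.array(uv,float).reshape(-1,1,2),K,np.array(m["dist_coeffs"],float)).reshape(-1,2)
    d=np.c_[n,np.ones(len(n))]@M[:3,:3].T;C=M[:3,3];return (C+d*((z-C[2])/d[:,2])[:,None])[:,:2]
E
python3 - <<'E'
from wp import *
M=np.load("M9.npy")
tri=wplane(M,[(288.5,35.5),(337,35.5),(313,74.5)],.018);posts=wplane(M,[(224.5,127.5),(410.9,138.3)],.078)
foot=wplane(M,[(319.5,154)],.034)[0];cap=wplane(M,[(318.5,158.5)],.09)[0]
print(tri.round(4),np.linalg.norm(tri[0]-tri[1]),posts.round(4),"d",np.linalg.norm(posts[0]-posts[1]),"foot",foot,cap)
# axis from two posts 90deg apart (nearer +x side)
m=posts.mean(0);v=posts[1]-posts[0];nrm=np.array([-v[1],v[0]]);nrm*=np.sign(nrm[0]);ax=m+nrm/2
# axis from pointer: tip + 150mm along base-mid->tip
u=tri[2]-tri[:2].mean(0);L=np.linalg.norm(u);u/=L;ax2=tri[2]+.15*u
print("axes",ax,ax2,L)
ang=lambda p,a:np.degrees(np.arctan2(*(p-a)[::-1]))%360
for a in(ax,ax2,np.array([.5585,.039])): print("tip",ang(tri[2],a),"basemid",ang(tri[:2].mean(0),a),"foot",ang(foot,a),"cap",ang(cap,a),"posts",ang(posts[0],a),ang(posts[1],a),"r",np.linalg.norm(tri[2]-a),np.linalg.norm(foot-a))
E
```

```text
[[0.3707 0.0274]
 [0.3746 0.078 ]
 [0.4101 0.0498]] 0.05076933609259404 [[ 0.4582 -0.0383]
 [ 0.4821  0.1405]] d 0.1804617123569468 foot [0.49290759 0.05042452] [0.4934213  0.04974959]
axes [0.55957356 0.03917061] [0.55970429 0.03832112] 0.03756516140550267
tip 175.91222287328955 basemid 175.84804804997157 foot 170.4182120509439 cap 170.91426810904238 posts 217.4009110245683 127.40091102456829 r 0.1498067052372165 0.0676091858915472
tip 175.5921234528381 basemid 175.5921234528381 foot 169.72957482334664 cap 170.21728065782844 posts 217.0611561471646 127.21695446852847 r 0.14999999999999994 0.06788439852358517
tip 175.81719593466804 basemid 175.77181608783098 foot 170.11965862697312 cap 170.6206700062647 posts 217.63458878596668 126.96971361435352 r 0.1487482428301767 0.06657990591083081
```

Emit:
arm_command(
  deltas=[
    {"translation":[0,0,0],"twist":10.4,"grip":0},
    {"translation":[0,0,0],"twist":10.4,"grip":0},
    {"translation":[0,0,0],"twist":10.4,"grip":0},
    {"translation":[0,0,0],"twist":10.4,"grip":0},
    {"translation":[0,0,0],"twist":10.4,"grip":0},
    {"translation":[0,0,0],"twist":10.4,"grip":0},
    {"translation":[0,0,0],"twist":0,"grip":0},
  ],
)

```text
t: 24.02
ee_pos: [0.5492, 0.0475, 0.2504]
tool_rot: [-0.0, 0.551, 0.835, -0.0]
wrist_force: [0.2, 0.0, 0.2]
gripper_width: 0.003
```

Emit:
arm_command(
  deltas=[
    {"translation":[39,2,0],"twist":0,"grip":0},
    {"translation":[39,2,0],"twist":0,"grip":0},
    {"translation":[38,2,0],"twist":0,"grip":0},
    {"translation":[0,0,0],"twist":0,"grip":0},
  ],
)

```text
t: 24.52
ee_pos: [0.5083, 0.1582, 0.2505]
tool_rot: [-0.0, 0.548, 0.836, 0.0]
wrist_force: [0.2, -0.6, -0.8]
gripper_width: 0.004
```

Emit:
arm_command(
  deltas=[
    {"translation":[-1.5,0,40],"twist":0,"grip":0},
    {"translation":[0,0,45],"twist":0,"grip":0},
    {"translation":[0,0,45],"twist":0,"grip":0},
    {"translation":[0,0,40],"twist":0,"grip":0},
    {"translation":[0,0,25],"twist":0,"grip":0},
    {"translation":[0,0,11],"twist":0,"grip":0},
    {"translation":[0,0,0],"twist":0,"grip":0},
  ],
)

```text
t: 25.4
ee_pos: [0.5095, 0.1548, 0.0444]
tool_rot: [-0.0, 0.55, 0.835, -0.0]
wrist_force: [0.1, 0.6, -0.6]
gripper_width: 0.002
```

Emit:
arm_command(
  deltas=[
    {"translation":[0,-2.2,0],"twist":-1,"grip":0},
    {"translation":[0,-3.3,0],"twist":-1.5,"grip":0},
    {"translation":[0,-3.3,0],"twist":-1.5,"grip":0},
    {"translation":[0,-2.2,0],"twist":-1,"grip":0},
    {"translation":[0,-2.2,0],"twist":-1,"grip":0},
    {"translation":[0,-2.2,0],"twist":-1,"grip":0},
    {"translation":[0,0,0],"twist":0,"grip":0},
  ],
)

```text
t: 26.28
ee_pos: [0.4953, 0.1484, 0.0445]
tool_rot: [-0.0, 0.499, 0.867, -0.0]
wrist_force: [-0.3, -0.8, -0.2]
gripper_width: 0.009
```

Emit:
arm_command(
  deltas=[
    {"translation":[0,-1.1,0],"twist":-0.5,"grip":0},
    {"translation":[0,-2.2,0],"twist":-1,"grip":0},
    {"translation":[0,-2.2,0],"twist":-1,"grip":0},
    {"translation":[0,-2.2,0],"twist":-1,"grip":0},
    {"translation":[0,-1.6,0],"twist":-0.7,"grip":0},
    {"translation":[0,-1.1,0],"twist":-0.5,"grip":0},
    {"translation":[0,0,0],"twist":0,"grip":0},
    {"translation":[0,0,0],"twist":0,"grip":0},
  ],
)

```text
t: 27.28
ee_pos: [0.4865, 0.1429, 0.0445]
tool_rot: [-0.0, 0.463, 0.886, -0.0]
wrist_force: [0.1, -0.4, 0.0]
gripper_width: 0.002
```

Emit:
arm_command(
  deltas=[
    {"translation":[0,4,0],"twist":0,"grip":0},
    {"translation":[0,6,0],"twist":0,"grip":0},
    {"translation":[0,0,-30],"twist":0,"grip":0},
    {"translation":[0,0,-58],"twist":0,"grip":0},
    {"translation":[0,0,-60],"twist":0,"grip":0},
    {"translation":[0,0,-58],"twist":0,"grip":0},
    {"translation":[0,0,0],"twist":0,"grip":0},
  ],
)

```text
t: 28.15
ee_pos: [0.4974, 0.1495, 0.2554]
tool_rot: [0.003, 0.463, 0.886, 0.003]
wrist_force: [0.8, -0.4, 0.5]
gripper_width: 0.004
```

Emit:
arm_command(
  deltas=[
    {"translation":[-38,-5,0],"twist":0,"grip":0},
    {"translation":[-38,-5,0],"twist":0,"grip":0},
    {"translation":[-37,-5,5],"twist":0,"grip":0},
    {"translation":[0,0,0],"twist":0,"grip":0},
  ],
)

```text
t: 28.65
ee_pos: [0.5475, 0.0458, 0.2444]
tool_rot: [-0.001, 0.464, 0.886, -0.0]
wrist_force: [-0.3, 0.4, -0.6]
gripper_width: 0.004
```

Emit:
arm_command(
  deltas=[
    {"translation":[0,0,0],"twist":-10.2,"grip":0},
    {"translation":[0,0,0],"twist":-10.2,"grip":0},
    {"translation":[0,0,0],"twist":-10.2,"grip":0},
    {"translation":[0,0,0],"twist":-10.2,"grip":0},
    {"translation":[0,0,0],"twist":-10.2,"grip":0},
    {"translation":[0,0,0],"twist":0,"grip":0},
    {"translation":[0,0,0],"twist":0,"grip":0},
  ],
)

```text
t: 29.52
ee_pos: [0.5469, 0.0477, 0.2453]
tool_rot: [-0.0, 0.038, 0.999, 0.0]
wrist_force: [-0.4, 0.1, -0.5]
gripper_width: 0.007
```

```bash
python3 - <<'E'
from h import *
M=wristpose();np.save("M10.npy",M);im=save("wrist","w10.png");print(observe()["ee_pos"],observe()["t"])
g=im.astype(int).min(2)
n,l,st,ce=cv2.connectedComponentsWithStats((g>178).astype(np.uint8))
for i in range(1,n):
    if st[i,4]>15: print(st[i],ce[i].round(1))
for r in(*range(30,80,6),*range(117,190,3)): print("%3d "%r+"".join("%d"%min(9,g[r,c]//26) for c in range(260,380,1)))
for th in("horn","socket","gapper"):
    for d in recognise("wrist",th)[:2]: print(th,round(d["conf"],2),(M@[*d["centre"],1])[:3].round(3))
rec("scene",["mallet","ratchet"]) if read_camera("scene") is not None else 0
save("side","d10.png");rec("side",["mallet","ratchet"])
E
```

```text
[0.54692279 0.04761961 0.24534535] 29.575
[591   0  40  24 792] [609.4  10.1]
[ 289   35   48   52 1224] [313.  54.]
[ 603   88   37   90 1276] [623.5 134.7]
[399 126  13  14 131] [404.5 132.7]
[ 296  131   42   45 1174] [316.9 156. ]
[210 133  13  13 128] [215.7 138.8]
[585 179  25  53 398] [597.2 204.4]
[231 204  42  35 510] [253.1 218.8]
[575 233  25  25 290] [586.3 243.8]
[394 300  11   7  64] [398.9 303.3]
 30 333222332333233322332323233333333333333333333333333333333333333333333333333333333333333333333333333333333333322332323333
 36 323222222322333233333333333347788888888888888888888888888888888888888888888885333333333333333333333333333333333333333333
 42 332332322333322322223322222111257888888888888888888888888888888888888888886322333333333333333333333333333333333333333333
 48 222222222222222322333322111111111256778888888888888888888888888888888765433333333333333333333333333333333333333333333333
 54 323332223323323333333333333211111111113788888888888888888888888888853223333333333333333333333333333333333333333333333333
 60 33333323233223333323333333333233211111112567788888888888
[... 3149 characters left out ...]
5555432123555555555555555555555555555555
183 555555544334554222122222222222222245555532433334444444444544555555555555555555555542123555555555555555555555555555555555
186 555555555322224555553222245555555555555555555555555555555555555555555555555555553213555555555555555555555555555555555555
189 555555555555532223555554345555555555555555555555555555555555555555555555554322113555555555555555555555555555555555555555
horn 0.95 [0.395 0.284 0.041]
horn 0.87 [0.547 0.291 0.03 ]
socket 0.45 [0.526 0.375 0.021]
gapper 0.84 [ 0.555 -0.026  0.041]
scene mallet 0.66 [ 0.62  -0.398  0.039]
scene ratchet 0.57 [0.539 0.38  0.021]
side mallet 0.97 [ 0.58  -0.397  0.032]
side ratchet 0.71 [0.528 0.382 0.019]
```

```bash
python3 - <<'E'
from wp import *
ang=lambda p,a:np.degrees(np.arctan2(*(p-a)[::-1]))%360
for f,ft,cp,po,tr in(("M9",(315.3,153.5),(314.5,158),[(224.5,127.5),(410.9,138.3)],[(288.5,35.5),(337,35.5),(313,74.5)]),("M10",(310,155.5),(309,162),[(215.7,138.8),(404.5,132.7)],[(288.5,36),(337.5,36),(313.3,77)])):
    M=np.load(f+".npy");a=np.array([.5596,.0388])
    tri=wplane(M,tr,.018);P=wplane(M,po,.078);foot=wplane(M,[ft],.034)[0];cap=wplane(M,[cp],.095)[0]
    m=P.mean(0);v=P[1]-P[0];n=np.array([-v[1],v[0]]);n*=np.sign(n[0]);a1=m+n/2
    for q in(a,a1):print(f,"tip",ang(tri[2],q),"base",ang(tri[:2].mean(0),q),"foot",ang(foot,q),"cap",ang(cap,q),"bay",(ang(P[0],q)+ang(P[1],q))/2,"r",np.hypot(*(foot-q)),q)
    # model silhouette check
    t=np.linspace(0,2*np.pi,200);c=wproj(M,np.c_[foot[0]+.03*np.cos(t),foot[1]+.03*np.sin(t),t*0+.034]);print("foot ext",c.min(0),c.max(0))
E
```

```text
M9 tip 175.7716091342257 base 175.7356352813813 foot 174.0336840266194 cap 173.80133038000514 bay 172.2853874314162 r 0.06795055523777545 [0.5596 0.0388]
M9 tip 175.91222287328955 base 175.84804804997157 foot 174.34246266820645 cap 174.11103285180837 bay 172.4009110245683 r 0.06788672169870519 [0.55957356 0.03917061]
foot ext [288.00322314 124.90139359] [342.59088643 180.88567509]
M10 tip 175.71166849303046 base 175.72311521333054 foot 178.87513141687387 cap 178.16927697338792 bay 177.34053177389546 r 0.06885805478258267 [0.5596 0.0388]
M10 tip 175.86313102573826 base 175.84315334598412 foot 179.2036385085369 cap 178.50674829779675 bay 177.46597540521458 r 0.06886782610381273 [0.55961639 0.03919461]
foot ext [282.38010516 126.60271591] [337.60973135 183.16192925]
```

Closer reading of the foot's edge rows gives the horn at about 178.7° and the pointer at 175.8°. That means a small turn back of about 2.7°, pushing the post at 42° from its other side.

Emit:
arm_command(
  deltas=[
    {"translation":[0,0,0],"twist":10,"grip":0},
    {"translation":[0,0,0],"twist":10,"grip":0},
    {"translation":[0,0,0],"twist":10,"grip":0},
    {"translation":[0,0,0],"twist":10,"grip":0},
    {"translation":[0,0,0],"twist":10,"grip":0},
    {"translation":[0,0,0],"twist":10,"grip":0},
    {"translation":[0,0,0],"twist":10,"grip":0},
    {"translation":[0,0,0],"twist":10,"grip":0},
  ],
)

```text
t: 31.02
ee_pos: [0.5471, 0.0473, 0.2455]
tool_rot: [-0.0, 0.672, 0.74, -0.0]
wrist_force: [0.3, -0.6, -0.6]
gripper_width: 0.003
```

Emit:
arm_command(
  deltas=[
    {"translation":[0,0,0],"twist":10,"grip":0},
    {"translation":[0,0,0],"twist":10,"grip":0},
    {"translation":[0,0,0],"twist":10,"grip":0},
    {"translation":[0,0,0],"twist":9.6,"grip":0},
    {"translation":[43,5,0],"twist":0,"grip":0},
    {"translation":[43,5,0],"twist":0,"grip":0},
    {"translation":[42,5,0],"twist":0,"grip":0},
    {"translation":[0,0,0],"twist":0,"grip":0},
  ],
)

```text
t: 32.02
ee_pos: [0.6318, 0.1471, 0.2452]
tool_rot: [-0.0, 0.882, 0.472, 0.0]
wrist_force: [-1.2, -0.9, -0.2]
gripper_width: 0.002
```

Emit:
arm_command(
  deltas=[
    {"translation":[-2,0,45],"twist":0,"grip":0},
    {"translation":[0,0,50],"twist":0,"grip":0},
    {"translation":[0,0,50],"twist":0,"grip":0},
    {"translation":[0,0,35],"twist":0,"grip":0},
    {"translation":[0,0,21],"twist":0,"grip":0},
    {"translation":[0,2.2,0],"twist":1,"grip":0},
    {"translation":[0,3.3,0],"twist":1.5,"grip":0},
    {"translation":[0,0,0],"twist":0,"grip":0},
  ],
)

```text
t: 33.02
ee_pos: [0.6353, 0.1406, 0.0461]
tool_rot: [0.0, 0.892, 0.452, 0.001]
wrist_force: [-0.5, 0.0, 0.2]
gripper_width: 0.007
```

Emit:
arm_command(
  deltas=[
    {"translation":[0,2.2,0],"twist":1,"grip":0},
    {"translation":[0,2.2,0],"twist":1,"grip":0},
    {"translation":[0,1.6,0],"twist":0.7,"grip":0},
    {"translation":[0,0,0],"twist":0,"grip":0},
  ],
)

```text
t: 33.52
ee_pos: [0.639, 0.1369, 0.0445]
tool_rot: [-0.0, 0.903, 0.431, -0.0]
wrist_force: [0.6, -0.0, -0.0]
gripper_width: 0.006
```

Emit:
arm_command(
  deltas=[
    {"translation":[0,1.8,0],"twist":0.8,"grip":0},
    {"translation":[0,2.0,0],"twist":0.9,"grip":0},
    {"translation":[0,2.0,0],"twist":0.9,"grip":0},
    {"translation":[0,1.8,0],"twist":0.8,"grip":0},
    {"translation":[0,1.0,0],"twist":0.4,"grip":0},
    {"translation":[0,0,0],"twist":0,"grip":0},
  ],
)

```text
t: 34.28
ee_pos: [0.6455, 0.1314, 0.0445]
tool_rot: [0.0, 0.916, 0.401, 0.0]
wrist_force: [-0.3, 0.0, 0.2]
gripper_width: 0.002
```

Emit:
arm_command(
  deltas=[
    {"translation":[0,-4,0],"twist":0,"grip":0},
    {"translation":[0,-5,0],"twist":0,"grip":0},
    {"translation":[0,0,-30],"twist":0,"grip":0},
    {"translation":[0,0,-58],"twist":0,"grip":0},
    {"translation":[0,0,-60],"twist":0,"grip":0},
    {"translation":[0,0,-53],"twist":0,"grip":0},
    {"translation":[0,0,0],"twist":0,"grip":0},
  ],
)

```text
t: 35.15
ee_pos: [0.6408, 0.1382, 0.2503]
tool_rot: [0.001, 0.916, 0.401, 0.004]
wrist_force: [0.1, 0.1, -1.1]
gripper_width: 0.009
```

Emit:
arm_command(
  deltas=[
    {"translation":[0,0,0],"twist":-10.6,"grip":0},
    {"translation":[0,0,0],"twist":-10.6,"grip":0},
    {"translation":[0,0,0],"twist":-10.6,"grip":0},
    {"translation":[0,0,0],"twist":-10.6,"grip":0},
    {"translation":[0,0,0],"twist":-10.6,"grip":0},
    {"translation":[0,0,0],"twist":-10.6,"grip":0},
    {"translation":[0,0,0],"twist":-10.6,"grip":0},
    {"translation":[0,0,0],"twist":-10.6,"grip":0},
  ],
)

```text
t: 36.15
ee_pos: [0.638, 0.1376, 0.2441]
tool_rot: [-0.001, 0.404, 0.915, -0.0]
wrist_force: [-0.2, 0.2, -0.6]
gripper_width: 0.001
```

Emit:
arm_command(
  deltas=[
    {"translation":[0,0,0],"twist":-10.6,"grip":0},
    {"translation":[0,0,0],"twist":-10.6,"grip":0},
    {"translation":[0,0,0],"twist":-10.6,"grip":0},
    {"translation":[0,0,0],"twist":-10.6,"grip":0},
    {"translation":[28.5,-33,0],"twist":0,"grip":0},
    {"translation":[28.5,-33,0],"twist":0,"grip":0},
    {"translation":[28.5,-33,0],"twist":0,"grip":0},
    {"translation":[0,0,0],"twist":0,"grip":0},
  ],
)

```text
t: 37.15
ee_pos: [0.5419, 0.0462, 0.2444]
tool_rot: [-0.001, 0.049, 0.999, -0.0]
wrist_force: [0.9, -0.0, 0.8]
gripper_width: 0.001
```

```bash
python3 - <<'E'
from wp import *
M=wristpose();np.save("M11.npy",M);im=save("wrist","w11.png");print(observe()["ee_pos"],observe()["t"])
g=im.astype(int).min(2)
n,l,st,ce=cv2.connectedComponentsWithStats((g>178).astype(np.uint8))
for i in range(1,n):
    if st[i,4]>15: print(st[i],ce[i].round(1))
for r in(*range(30,80,6),*range(117,190,3)): print("%3d "%r+"".join("%d"%min(9,g[r,c]//26) for c in range(260,380,1)))
# predicted foot outline if horn exactly aligned
a=np.array([.5596,.0388]);t=np.linspace(0,2*np.pi,200)
for d in(173.8,175.8,177.8):
    f=a+.068*np.array([np.cos(np.radians(d)),np.sin(np.radians(d))]);c=wproj(M,np.c_[f[0]+.03*np.cos(t),f[1]+.03*np.sin(t),t*0+.034]);print(d,c.min(0).round(1),c.max(0).round(1))
E
```

```text
[0.54319389 0.04688328 0.24481925] 37.2
[589   0  40  24 791] [608.1  10.1]
[ 288   41   48   51 1248] [312.  60.]
[ 606   86   34   91 1249] [624.9 133.5]
[403 134  13  14 130] [408.9 140.6]
[214 137  13  13 130] [220.3 143. ]
[ 300  136   42   46 1155] [320.9 161.8]
[589 178  24  53 403] [600.1 203.5]
[233 208  42  35 503] [255.4 222.8]
[579 232  25  25 281] [590.3 242.8]
 30 111111222222222222222233333333333333333333333333333333333333333333333333333333333333333333333333333333333333333333333333
 36 223232222322222232333223333333333333333333333333333333333333333333333333333333333333333333333333333333333333323333323333
 42 223332323233223233333333323567777777777777777777777778878888888888888888888743333333333332333333333333333333333333333333
 48 323333332233223322333222222213688888888888888888888888888888888888888888863233333333333333333333333333333333333333333333
 54 222222222222222223333211111111113667888888888888888888888888888888886543333333333333333333333333333333333333333333333333
 60 2232232332333233333333333321111111112478888888888888888888888888886323333333333333333333333333
[... 2928 characters left out ...]
22222222222222344445567777777777778888777777777765666665555555555555555555532123455555555555555555
180 544322455554322222222222222222222222223444445566677777777777766666666555665555555555555555555432123555555555555555555555
183 555544322355542212222222222222222222222223444445555555666666666666555555555555555555555555532123555555555555555555555555
186 555555553222355532211222222222222222222222222334455555555555544455555555555555555555555443223555555555555555555555555555
189 555555555554322345443211222222222222224555555532233444444444455555555555555555555555432123555555555555555555555555555555
173.8 [288.9 132.6] [344.  188.7]
175.8 [286.7 132.6] [341.8 188.7]
177.8 [284.5 132.7] [339.6 188.8]
```

```bash
python3 - <<'E'
from wp import *
save("side","d11.png");rec("side",["socket","gapper","mallet","ratchet"])
P=wplane(np.load("M11.npy"),[(220.3,143),(408.9,140.6)],.078)-[.5596,.0388];print(np.degrees(np.arctan2(P[:,1],P[:,0]))%360)
print(job_done(),observe()["t"])
E
```

```text
side socket 0.76 [0.562 0.11  0.068]
side gapper 0.71 [0.526 0.38  0.018]
side gapper 0.55 [ 0.555 -0.023  0.037]
side mallet 0.67 [ 0.582 -0.396  0.034]
side ratchet 0.63 [0.526 0.383 0.018]
[220.03317852 129.7714731 ]
the job is handed in; nothing more can be done
the job is handed in; nothing more can be done
```

I turned the tray about 71° anticlockwise by pushing its rim posts with the shut fingers, and the horn now stands in line with the pointer. I then backed the arm off to about 0.25 m above the bench and handed the job in at about 37.3 s.

**Alignment:** in the last wrist-camera picture, the edge of the horn's foot sits within about 1 px (roughly 0.5–1°) of where it should be for exact alignment at 175.8°. The middle of its bay is at about 174.9°, because the horn stands slightly off-centre in its bay.

**Other objects:** the side camera still finds the socket upright, the gapper on the tray, and the mallet and ratchet handle where they were, to within a few mm. Wrist force readings between moves stayed around 2 N or less.

**What went wrong on the way:**
- **First pass missed:** the fingers passed the post without touching it. They appeared to sit about 2 cm higher than the reported position, so I lowered the tool 12 mm and pushed the next post.
- **Overshoot:** shadow on the horn's foot made me misread its edge, so I turned about 3° too far. I pushed it back gently from the other side.

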